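# Hook the pliers rail into the slotted bench stand and press it down until it locks

### The job

Clip the loose pliers rail back into the slotted stand: pass its hooked tabs into the slots of both posts, the upper tabs into the topmost slots, then push it down until it is fully home and the spring catch on each post has sprung back over it. The posts telescope, so their exact height has to be felt for; do it gently, without forcing the thin sheet metal, then let go of the rail and leave the tin and the wooden ring clamp where they lie.

Things in the scene. Friction and masses are not known exactly. Their poses are not given: they have to be found in the camera images.
- rail: Loose grey pliers rail, 0.34 kg, standing on the bench the way it hangs: two upright cheeks (50 deep, 4 thick, 96 high, at y +-85 mm) joined by a flat bar and, low at the back, a thin rod. Origin: midway between the cheeks, at their underside, in the plane of their rear edges. x to the rear (tab side, away from the robot), y along the bar, z up. Each cheek has two hooked tabs behind.
- rail_grip (a point): Centre of the rail's flat bar, at x -32, z 68 mm of the rail: 12 mm thick in x, 24 high, 166 long, free for fingers in front and behind. Grip it firmly across x: pushed hard at the tabs, the rail rocks in the grip.
- rail_tab (a point): Rear end of the upper left tab's neck (x 9, y 85, z 88 mm of the rail). Tabs: 4 thick in y; necks z 84 to 92 and z 16 to 24, reaching 9 mm back; at the neck's end a 4 mm hook goes 14 mm down below the neck, 5 mm clear of the cheek's edge, its lowest 6 mm (toe) bent 2 mm back as a lead-in. A tab is 22 mm high overall. The right cheek has the same.
- rail_lug (a point): Outer top edge of the wedge-shaped lug on the left cheek's outer face (mirrored on the right): x -14 to -3 mm, flat on top at z 52, there 5.5 mm proud, sloping in to nothing at z 39.
- rack: Dark stand, fixed on the bench: foot 115 x 236 x 9 mm (x -31 to 85), two slotted posts at y +-85 mm, 28 wide, x 0 to 24, flat cap tops at z 190.5 at mid height. Origin: on the bench top, midway between the posts, in the plane of their front faces; x to the rear, y to the left post, z up. Both posts telescope together, clamped up to 5.5 mm above or below mid height; the pose hides it: feel for it.
- rack_slot (a point): Middle of the lower edge of the left post's topmost slot, z 154 mm, if the posts are at mid height. Slots in the 3 mm front sheet: 8 wide, 24 high, four a post, 34 mm apart. Upper tabs go in the topmost, lower tabs in the third from the top. Tabs pass only with the rail 14 to 16 mm above home; tabs that miss stop 9 mm short. Try heights with a light push.
- rack_seat (a point): Where the rail's origin is when home with the posts at mid height (70 mm above the bench, at the post faces; add the posts' -5.5 to 5.5 mm). Axes: the stand's. Once in to the post faces the rail goes straight down, with 2 mm play in x, till the necks rest on the slots' lower edges. Passing both catches takes about 10 to 18 N down; over 30 N between rail and stand is forcing.
- catch_left (a joint): Bevelled spring bolt in a black housing on the left (+y) post's face, outside the cheek. 0 = fully out; grows (m) as it is pushed outwards, to about 0.0045 while the rail's lug passes over the last 13 mm; spring 2 to 3 N. It reads about 0 both before the lug reaches it and once it has snapped back over the lug.
- catch_right (a joint): The same spring catch on the right (-y) post, mirrored.
- tin: Round cream tin, 56 mm across, 28 high, behind the stand; origin under its centre. Leave it alone (15 mm at most).
- clamp: Wooden ring clamp, 144 mm long (its y axis), 28 wide, 24 high, lying to the right of the rail; origin under its centre. Leave it alone (15 mm at most).

How it is judged:
By the outcome, as a careful person would: the job done as asked, in the order asked, and still so for the second after the job is handed in, with the robot touching nothing.
It also fails if it takes over 51 s, if anything falls off the work surface, if the arm or the gripper's body presses on something with over 40 N, if the wrist force passes 120 N, or if a joint passes its speed limit or range.

### The arm

A 6-joint arm with a two-finger parallel gripper is mounted at the origin on a cart in front of the work surface, level with it; the furniture and walls round the work are solid. World frame = base frame: x ahead of the robot, y to its left, z up, the work surface at z = 0. Lengths are in m, angles in degrees, forces in N, time in s.
With the tool pointing down it reaches from about 0.275 to 0.75 m from the base axis. Payload 10.2 kg.
Tool frame: the origin (TCP) lies midway between the tips of the shut fingers; the grasp point (between the pads) lies 19 mm behind it; z points along the fingers, y is the line along which they close (so a half turn about z gives the same grasp; the last joint's range is limited). The gripper opens to 88 mm and grips with 3 to 60 N. Pads are 18 mm wide; open, the fingers measure 123 mm over their backs; the gripper's body (75 mm by 187 mm) begins 45 mm behind the grasp point.
Start: joints at [58.075, 17.928, 85.812, -0, 76.261, -12.8], TCP at [0.172, 0.496, 0.239] pointing down, gripper open.
Joint ranges: [-168.41, 168.41], [-55.51, 124.54], [10.69, 146.95], [-70.63, 250.63], [1, 178], [-165.06, 165.06]. Speed limits (degrees/s): [136.94, 136.94, 172.46, 180, 180, 180].

### API

Orientations are given as a 3x3 rotation matrix whose columns are the frame's x, y, z axes.
In Python, from station import arm gives the robot as it stands. The module is installed in compiled form; this text tells all that it offers.
- The arm moves only by the tool jog_arm, never from a script. Its argument "deltas" is a list of rows, each an object with "slide": the shift along the world's x, y, z normalised to -1 to 1, where 1 is 0.6 m, a list of three; "delta_rot": the turn, a rotation vector about the world's x, y, z normalised to -1 to 1, where 1 is pi/4 rad, a list of three. In form: [{"slide": [dx, dy, dz], "delta_rot": [ax, ay, az]}, ...]. A call has 1 to 20 rows; each row is the pose to reach, as a shift and turn from the pose commanded when the call began; what a row does not reach only later rows make up. A row lasts 1/10 s, in which the tool goes at most 50 mm and 8.59 degrees, less where a joint would pass 70% of its speed; a pose out of reach is approached as far as the arm can. A call with a number of a shift or a turn outside -1 to 1 is refused whole. A call with a gripper value outside its range is refused whole. "claw" is the closure, from -1 (fully open) to 1 (shut), set as the call begins (left out, the last holds). The fingers move at their own pace and stop on an object; the grip force is fixed at half the most. Time passes only in rows, so rows that repeat a pose let the fingers close. It gives the time, the measured TCP pose, the force, the opening and the grip force at its end, in the units of the state.
- arm.observe(): the state, without advancing time (a new reading comes with each control period).
- arm.camera(name): name is "scene" or "side" or "wrist"; returns a dict with "pixels" (400x640x3 uint8, red, green, blue), "intrinsics" (3x3 intrinsics, pixels), "position" and "orientation" of the camera in the world; the wrist camera has in their place "tool_from_camera" (4x4, takes a point from camera to tool coordinates, whose origin is the TCP and whose axes are the flange's). Camera axes: x right, y down, z forward; pixel columns grow to the right and rows downward; lengths in m; the calibration is good to about 2 mm. A picture is of the moment at which its call begins: read the wrist's pose just before it. There is no depth.
- arm.finish_job(): hands the job in; it is judged then, once.
Trained networks look in a picture, given as the dict that the camera call returned (one of the last four; its "shot" number tells which), for a name from the list of things; names that differ only in an ending like _2 or _b are one class to them, and where a whole thing is asked for, a point or a joint stands for the part that bears it (a point fixed in the world has none). Each returns a list of dicts, best first, with "p" (0 to 1); they miss things now and then, are a little off and sometimes report something else, mostly with a low value. They report only what shows in the picture. A call takes as long as a camera call.
- arm.cut_out(label, picture): "region" (400x640 bool, what is visible of it) and "point" ([column, row] in pixels, amid what is visible of it).
- arm.mark_of(label, picture): "point" ([column, row] in pixels: a listed point, or the origin of a listed thing).
The state is a dict: "time_s": time; "joint_pos": joint angles; "qd": joint speeds; "joint_efforts": joint torques, N m; "ee_pos": TCP position; "tcp_rot": TCP orientation; "contact_force": force on the tool from outside, world axes, zero at the start; "ft_torque": the same for the moment, N m; "finger_gap": finger opening in m; "grasp_force": force on a finger pad.
Only numpy, scipy, OpenCV 4.12 (cv2) and the standard library are available. Lean on these libraries where they do the work, as an engineer would, in place of code of your own. Each camera call takes 0.05 s, during which the arm holds its last target. There are 200 camera calls.

## Working session

There is one attempt and no reset: what is moved stays moved. The work goes in short steps, Python scripts to look and compute and a tool call to move; the robot and the scene stay as the last step left them, time stands still between calls to the robot, and variables do not carry over. Pictures are saved under pics/ and viewed, at most 10 in all, crops included, and the job is handed in when it is done.

Besides the shell and the picture viewer there is one more tool, called after "Call:" as name([rows], argument=value, ...), one row to a line, values as JSON. jog_arm: Moves the arm, as the interface text tells. Its arguments: {"type":"object","properties":{"deltas":{"type":"array"},"claw":{"type":"number"}},"required":["deltas"]}

```bash
mkdir -p pics
cat > h.py <<'E'
import numpy as np, cv2
from station import arm
def ray(P,px):
    K=np.array(P["intrinsics"]);d=np.linalg.inv(K)@[px[0],px[1],1.]
    R=np.array(P["orientation"]);return np.array(P["position"]),R@d
def atz(P,px,z):
    o,d=ray(P,px);return o+d*(z-o[2])/d[2]
def tri(P,a,Q,b):
    o1,d1=ray(P,a);o2,d2=ray(Q,b);d1/=np.linalg.norm(d1);d2/=np.linalg.norm(d2)
    s=np.linalg.lstsq(np.c_[d1,-d2],o2-o1,rcond=None)[0];p,q=o1+s[0]*d1,o2+s[1]*d2
    return (p+q)/2,np.linalg.norm(p-q)
def save(P,n): cv2.imwrite(f"pics/{n}.png",np.array(P["pixels"])[:,:,::-1])
E
python3 - <<'E'
from h import *
np.set_printoptions(precision=4,suppress=True)
o=arm.observe();print(o["time_s"],o["contact_force"],o["ft_torque"])
A=arm.camera("scene");B=arm.camera("side");save(A,"scene");save(B,"side")
print(A["position"],B["position"])
for l in ["rail","rail_grip","rail_tab","rail_lug","rack","rack_slot","rack_seat","tin","clamp","catch_left","catch_right"]:
    a=arm.mark_of(l,A);b=arm.mark_of(l,B)
    print(l,[(np.round(x["point"],1),round(x["p"],2)) for x in a[:2]],[(np.round(x["point"],1),round(x["p"],2)) for x in b[:2]],
     tri(A,a[0]["point"],B,b[0]["point"]) if a and b else "")
E
```

```text
0.0 [ 0.6828 -0.3782  0.2413] [0.0143 0.0279 0.0526]
[0.3213 0.1699 0.705 ] [0.618  0.487  0.4467]
rail [(array([373.2, 280.9]), 0.66)] [(array([387.3, 241.5]), 0.62)] (array([ 0.4611, -0.35  , -0.0077]), np.float64(0.005876047748418011))
rail_grip [(array([386., 270.]), 0.87), (array([394.2, 226.7]), 0.63)] [(array([403.5, 213.1]), 0.58)] (array([ 0.4341, -0.3314,  0.0664]), np.float64(0.006841743857633471))
rail_tab [(array([339.1, 276.5]), 0.83)] [(array([378.3, 215.7]), 0.67)] (array([ 0.4987, -0.2547,  0.0985]), np.float64(0.0036255743172675142))
rail_lug [(array([343.9, 293.8]), 0.94)] [(array([380.1, 238.1]), 0.94), (array([327.2, 212.9]), 0.48)] (array([ 0.4908, -0.2581,  0.0487]), np.float64(0.008578521263848473))
rack [(array([315.6, 252. ]), 0.94), (array([316.8, 227.4]), 0.72)] [(array([321.6, 236.1]), 0.94), (array([328.1, 207.8]), 0.4)] (array([ 0.6012, -0.3604,  0.0033]), np.float64(0.0046057123585228656))
rack_slot [(array([275.6, 218. ]), 0.57), (array([395.9, 225.6]), 0.48)] [(array([297.3, 182.1]), 0.97)] (array([ 0.6468, -0.289 ,  0.1543]), np.float64(0.00370534173190844))
rack_seat [(array([317.9, 226.9]), 0.98)] [(array([324.9, 209.9]), 0.81)] (array([ 0.5983, -0.377 ,  0.0614]), np.float64(0.008556440370568434))
tin [(array([233.2, 258.9]), 0.64)] [(array([248.1, 262.7]), 0.6)] (array([ 0.749 , -0.261 ,  0.0045]), np.float64(0.005965622463834149))
clamp [(array([394.4, 223.9]), 0.55)] [(array([405.6, 211.6]), 0.64), (array([368.5, 209.7]), 0.58)] (array([ 0.4338, -0.4446,  0.0442]), np.float64(0.0647758832199818))Traceback (most recent call last):
  File "<stdin>", line 7, in <module>
ValueError: it knows: clamp, rack, rack_seat, rack_slot, rail, rail_grip, rail_lug, rail_tab, tin
```

View pics/scene.png

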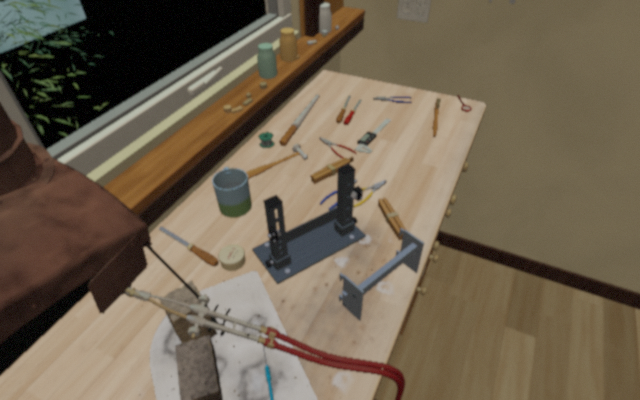

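View pics/side.png

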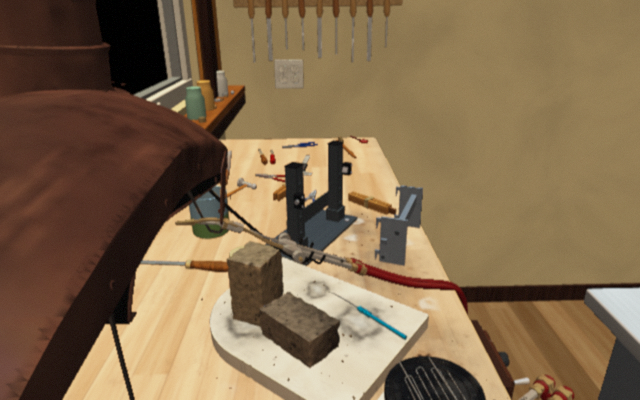

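The scene picture shows the rail at about (345–420, 235–315), the posts at (275,230) and (345,195), the tin at (231,257) and the clamp at (392,215). The marks agree with this, and the rack yaw is about -32°. The next look is closer, with the wrist camera.

Run:
```python
from h import *
np.set_printoptions(precision=4,suppress=True)
o=arm.observe();print(o["ee_pos"],np.array(o["tcp_rot"]),o["finger_gap"])
W=arm.camera("wrist");print(np.array(W["tool_from_camera"]),W["intrinsics"])
```

```text
[0.172  0.496  0.2387] [[-0.9448  0.3276 -0.    ]
 [ 0.3276  0.9448 -0.    ]
 [ 0.     -0.     -1.    ]] 0.08817039694918583
[[ 0.0004 -0.9602 -0.2793  0.0713]
 [ 1.      0.0002  0.0005  0.0003]
 [-0.0004 -0.2793  0.9602 -0.146 ]
 [ 0.      0.      0.      1.    ]] [[283.7449   0.     321.1621]
 [  0.     283.7449 191.5153]
 [  0.       0.       1.    ]]
```

Call:
jog_arm([
  {"slide":[0.28,-0.7,0.06],"delta_rot":[0,0,-1]},
  {"slide":[0.28,-0.7,0.06],"delta_rot":[0,0,-1]},
  {"slide":[0.28,-0.7,0.06],"delta_rot":[0,0,-1]},
  {"slide":[0.28,-0.7,0.06],"delta_rot":[0,0,-1]},
  {"slide":[0.28,-0.7,0.06],"delta_rot":[0,0,-1]},
  {"slide":[0.28,-0.7,0.06],"delta_rot":[0,0,-1]},
  {"slide":[0.28,-0.7,0.06],"delta_rot":[0,0,-1]},
  {"slide":[0.28,-0.7,0.06],"delta_rot":[0,0,-1]},
  {"slide":[0.28,-0.7,0.06],"delta_rot":[0,0,-1]},
  {"slide":[0.28,-0.7,0.06],"delta_rot":[0,0,-1]},
])

```text
time_s: 2.05
ee_pos: [0.3416, 0.0717, 0.2752]
tcp_rot: [[-0.429, 0.903, 0.001], [0.903, 0.429, -0.001], [-0.001, 0.001, -1.0]]
contact_force: [-0.3, 0.7, -0.5]
finger_gap: 0.0879
grasp_force: 0.0
```

Call:
jog_arm([
  {"slide":[0.26,-0.7,0.06],"delta_rot":[0,0,-1]},
  {"slide":[0.26,-0.7,0.06],"delta_rot":[0,0,-1]},
  {"slide":[0.26,-0.7,0.06],"delta_rot":[0,0,-1]},
  {"slide":[0.26,-0.7,0.06],"delta_rot":[0,0,-1]},
  {"slide":[0.26,-0.7,0.06],"delta_rot":[0,0,-1]},
  {"slide":[0.26,-0.7,0.06],"delta_rot":[0,0,-1]},
  {"slide":[0.26,-0.7,0.06],"delta_rot":[0,0,-1]},
  {"slide":[0.26,-0.7,0.06],"delta_rot":[0,0,-1]},
  {"slide":[0.26,-0.7,0.06],"delta_rot":[0,0,-1]},
  {"slide":[0.26,-0.7,0.06],"delta_rot":[0,0,-1]},
  {"slide":[0.26,-0.7,0.06],"delta_rot":[0,0,-1]},
  {"slide":[0.26,-0.7,0.06],"delta_rot":[0,0,-1]},
  {"slide":[0.26,-0.7,0.06],"delta_rot":[0,0,-1]},
])

```text
time_s: 3.35
ee_pos: [0.4961, -0.3426, 0.3115]
tcp_rot: [[0.326, 0.945, 0.001], [0.945, -0.326, -0.001], [-0.0, 0.001, -1.0]]
contact_force: [-0.8, 0.9, -0.6]
finger_gap: 0.0882
grasp_force: 0.0
```

```bash
cat >> h.py <<'E'
def wrist():
    o=arm.observe();W=arm.camera("wrist");T=np.array(W["tool_from_camera"]);R=np.array(o["tcp_rot"])
    W["position"]=np.array(o["ee_pos"])+R@T[:3,3];W["orientation"]=R@T[:3,:3];return W,o
E
python3 - <<'E'
from h import *
np.set_printoptions(precision=4,suppress=True)
W,o=wrist();save(W,"w1");print(o["ee_pos"],o["contact_force"])
for l,z in [("rail",0),("rail_grip",.068),("rail_tab",.088),("rail_lug",.052),("rack",0),("rack_slot",.154),("rack_seat",.07),("tin",0),("clamp",0)]:
    for x in arm.mark_of(l,W)[:2]: print(l,np.round(x["point"],1),round(x["p"],2),atz(W,x["point"],z))
E
```

```text
[ 0.4961 -0.3426  0.3115] [-0.8373  0.9491 -0.5771]
rail [302.2 161. ] 0.82 [ 0.4651 -0.3412  0.    ]
rail_grip [275.3 170.7] 0.89 [ 0.4329 -0.3319  0.068 ]
rail_tab [304.3 106.7] 0.71 [ 0.5016 -0.265   0.088 ]
rail_lug [290.9 103.2] 0.76 [ 0.4841 -0.2538  0.052 ]
rack [387.2 150.8] 0.78 [ 0.6003 -0.3703  0.    ]
rack_slot [443.1  80.3] 0.56 [ 0.6448 -0.2882  0.154 ]
rack_seat [398.9 156.5] 0.65 [ 0.6011 -0.3685  0.07  ]
tin [468.3  43.2] 0.86 [ 0.7538 -0.2572  0.    ]
clamp [345.  248.5] 0.56 [ 0.4831 -0.514   0.    ]
clamp [399.9 155.3] 0.25 [ 0.6178 -0.3841  0.    ]
```

View pics/w1.png

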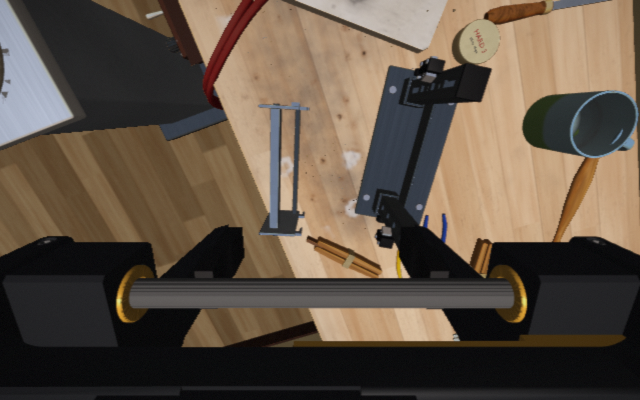

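The wrist picture shows the rail with its bar at columns 270–282, rows 108–232. The stand's foot has corners near (393,66) and (356,212), the tin is at (478,42) and the clamp at (345,257). A zoomed crop will give the edges for the yaw.

Run:
```python
import cv2
a=cv2.imread("pics/w1.png")[45:245,245:505];cv2.imwrite("pics/w1c.png",cv2.resize(a,None,fx=3,fy=3,interpolation=cv2.INTER_CUBIC))
```

```text
(no output)
```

View pics/w1c.png

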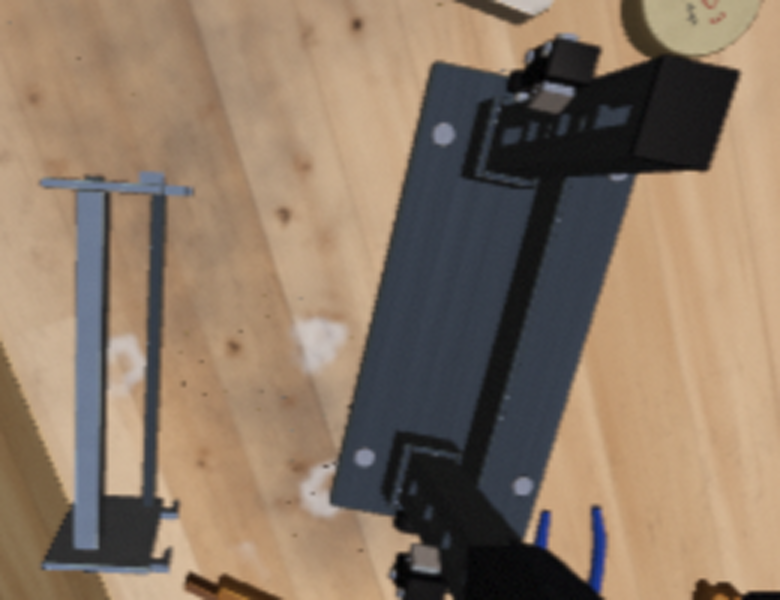

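The crop gives usable foot corners, cap corners, cheek ends and bar corners. I'll fit the planar poses from these.

```bash
cat > fit.py <<'E'
from h import *
from scipy.optimize import least_squares
np.set_printoptions(precision=4,suppress=True)
def proj(V,X):
    c=(X-V[0])@V[1]; return c[:,:2]/c[:,2:]*[V[2][0,0],V[2][1,1]]+V[2][:2,2]
def place(p,M,z=0):
    c,s=np.cos(p[2]),np.sin(p[2]);return np.c_[p[0]+c*M[:,0]-s*M[:,1],p[1]+s*M[:,0]+c*M[:,1],M[:,2]+z]
def view(P): return (np.array(P["position"]),np.array(P["orientation"]),np.array(P["intrinsics"]))
E
python3 - <<'E'
from fit import *
W,o=wrist();A=arm.camera("scene");B=arm.camera("side")
V=[view(W),view(A),view(B)]
full=lambda c:np.array(c,float)/3+[245,45]
# object, moves-with-post flag
rail=[(0,(-50,85,96),full((42,183))),(0,(9,85,92),full((192,190))),(0,(-50,-85,96),full((44,568))),(0,(9,-85,92),full((172,568))),
 (0,(-38,83,80),full((78,191))),(0,(-26,83,80),full((104,190))),(0,(-38,-83,80),full((76,549))),(0,(-26,-83,80),full((99,549)))]
rail+=[(0,(-32,0,68),(275.3,170.7)),(1,(-32,0,68),(386,270)),(2,(-32,0,68),(403.5,213.1)),(1,(9,85,88),(339.1,276.5)),(2,(9,85,88),(378.3,215.7))]
rack=[(0,(-31,118,9),full((435,62)),0),(0,(-31,-118,9),full((333,503)),0),(0,(0,99,190.5),full((665,57)),1),(0,(24,99,190.5),full((738,70)),1),
 (0,(24,71,190.5),full((708,168)),1),(0,(0,71,190.5),full((635,160)),1),(0,(0,0,0),(387.2,150.8),0),(1,(0,0,0),(315.6,252),0),(2,(0,0,0),(321.6,236.1),0),(1,(0,85,154),(275.6,218),1),(2,(0,85,154),(297.3,182.1),1)]
def run(L,x0,h):
    M=np.array([l[1] for l in L])/1e3;u=np.array([l[2] for l in L]);v=np.array([l[0] for l in L]);f=np.array([l[3] if h else 0 for l in L])
    def r(p):
        X=place(p,M,f*(p[3] if h else 0));return np.concatenate([(proj(V[k],X[v==k])-u[v==k]) for k in range(3)]).ravel()
    s=least_squares(r,x0,loss="soft_l1",x_scale=.01);return s.x,r(s.x).reshape(-1,2)
for n,L,x0,h in [("rail",rail,[.465,-.343,-.35],0),("rack",rack,[.6,-.365,-.55,0],1)]:
    p,e=run(L,x0,h);print(n,p,np.degrees(p[2]));print(e.round(1).tolist())
E
```

```text
rail [ 0.4637 -0.3447 -0.3871] -22.17983633951205
[[-0.5, -0.3], [-1.9, 0.1], [-0.3, -0.4], [-0.1, 0.5], [-0.4, -0.6], [0.3, 0.2], [-0.3, 0.4], [0.4, 0.8], [0.8, -0.5], [-0.8, -2.5], [-0.1, -4.2], [1.4, -0.1], [-3.4, 2.4]]
rack [ 0.6038 -0.3676 -0.5137 -0.0032] -29.43525549739092
[[-0.5, -1.1], [-0.9, 1.7], [-0.6, -0.3], [1.2, 0.7], [0.5, 0.9], [-0.5, -1.4], [1.8, -3.1], [-0.2, -2.5], [1.3, -0.8], [-0.4, 0.4], [1.5, 1.5]]
```

Call:
jog_arm([
  {"slide":[-0.05,0.01,-0.08],"delta_rot":[0,0,-0.07]},
  {"slide":[-0.103,0.019,-0.16],"delta_rot":[0,0,-0.07]},
  {"slide":[-0.103,0.019,-0.24],"delta_rot":[0,0,-0.07]},
  {"slide":[-0.103,0.019,-0.32],"delta_rot":[0,0,-0.07]},
  {"slide":[-0.103,0.019,-0.38],"delta_rot":[0,0,-0.07]},
  {"slide":[-0.103,0.019,-0.42],"delta_rot":[0,0,-0.07]},
  {"slide":[-0.103,0.019,-0.436],"delta_rot":[0,0,-0.07]},
  {"slide":[-0.103,0.019,-0.436],"delta_rot":[0,0,-0.07]},
  {"slide":[-0.103,0.019,-0.436],"delta_rot":[0,0,-0.07]},
])

```text
time_s: 4.9
ee_pos: [0.4348, -0.3332, 0.0505]
tcp_rot: [[0.379, 0.925, 0.001], [0.925, -0.379, -0.002], [-0.001, 0.002, -1.0]]
contact_force: [0.1, 1.0, 0.6]
finger_gap: 0.0879
grasp_force: 0.0
```

Run:
```python
from h import *
W,o=wrist();print(o["ee_pos"],o["contact_force"])
x=W["pixels"];cv2.imwrite("pics/w2.png",x[:,:,::-1])
```

```text
[ 0.43481806 -0.33322511  0.0505132 ] [0.14206845 1.00970627 0.55212464]
```

View pics/w2.png

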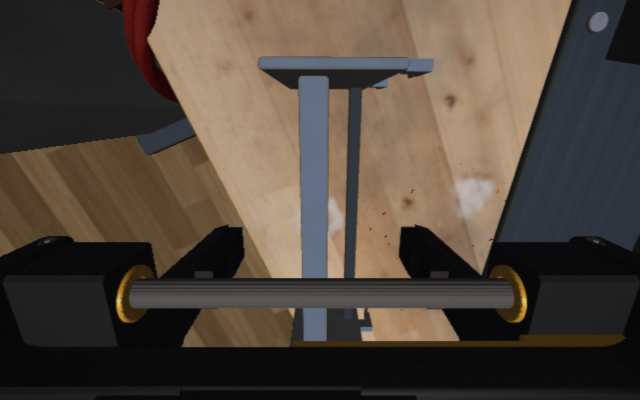

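The bar runs vertically at columns 301–328 between the fingers, with the cheeks clear. I'll close now.

Call:
jog_arm([
  {"slide":[0,0,0],"delta_rot":[0,0,0]},
  {"slide":[0,0,0],"delta_rot":[0,0,0]},
  {"slide":[0,0,0],"delta_rot":[0,0,0]},
  {"slide":[0,0,0],"delta_rot":[0,0,0]},
  {"slide":[0,0,0],"delta_rot":[0,0,0]},
  {"slide":[0,0,0],"delta_rot":[0,0,0]},
  {"slide":[0,0,0],"delta_rot":[0,0,0]},
  {"slide":[0,0,0],"delta_rot":[0,0,0]},
], claw=1)

```text
time_s: 5.75
ee_pos: [0.4342, -0.3326, 0.0491]
tcp_rot: [[0.379, 0.925, -0.0], [0.925, -0.379, 0.0], [0.0, -0.0, -1.0]]
contact_force: [0.1, -0.6, 0.2]
finger_gap: 0.0262
grasp_force: 0.0
```

Run:
```python
from h import *
W,o=wrist();print(o["ee_pos"],o["contact_force"],o["ft_torque"],o["finger_gap"],o["grasp_force"])
cv2.imwrite("pics/w3.png",cv2.resize(np.array(W["pixels"])[30:350,220:480,::-1],None,fx=1.85,fy=1.85,interpolation=cv2.INTER_CUBIC))
for l in ["rail_grip","rail_tab","rail_lug","rail"]: print(l,[(np.round(x["point"],1),round(x["p"],2)) for x in arm.mark_of(l,W)[:2]])
```

```text
[ 0.43420877 -0.33258676  0.04910198] [ 0.10191637 -0.62264857  0.17060782] [-0.03888721  0.0451659  -0.04841181] 0.02616993238095103 0.0
rail_grip [(array([317. , 258.2]), 0.63)]
rail_tab [(array([431.8,  64.8]), 0.83)]
rail_lug [(array([365.1,  57.5]), 0.85)]
rail [(array([365. , 211.4]), 0.69)]
```

View pics/w3.png

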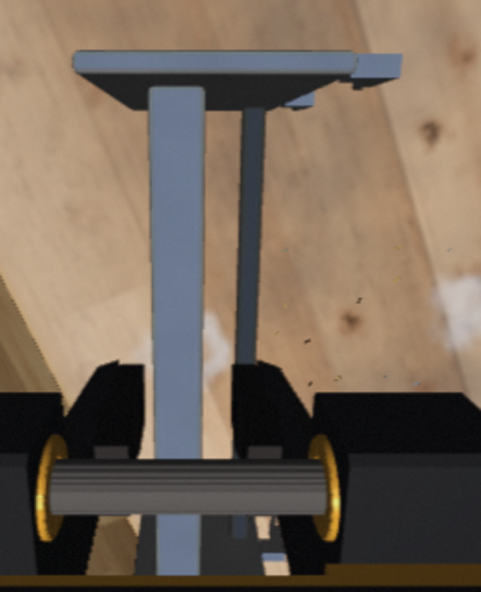

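Call:
jog_arm([
  {"slide":[0,0,0],"delta_rot":[0,0,0]},
  {"slide":[0,0,0],"delta_rot":[0,0,0]},
  {"slide":[0,0,0],"delta_rot":[0,0,0]},
  {"slide":[0,0,0],"delta_rot":[0,0,0]},
  {"slide":[0,0,0],"delta_rot":[0,0,0]},
])

```text
time_s: 6.5
ee_pos: [0.4342, -0.3325, 0.049]
tcp_rot: [[0.379, 0.925, -0.0], [0.925, -0.379, 0.0], [0.0, -0.0, -1.0]]
contact_force: [0.6, -0.0, -3.3]
finger_gap: 0.0114
grasp_force: 29.8
```

Run:
```python
from h import *
np.set_printoptions(precision=4,suppress=True)
W,o=wrist();print(o["ee_pos"],o["contact_force"],o["ft_torque"],o["finger_gap"],o["grasp_force"])
P=np.array(W["pixels"]);g=cv2.cvtColor(P,cv2.COLOR_RGB2GRAY).astype(int)
R=np.array(o["tcp_rot"])
for c in (290,315,340,360): 
    col=g[50:78,c];d=np.diff(col);print(c,col.tolist())
for r in (90,150,200): print(r,g[r,295:335].tolist())
for px,z in [((330,57.2),.096),((330,67.5),.096),((432,64.8),.088)]:
    print(px,R.T@(atz(W,px,z)-o["ee_pos"]))
print(tip:=[ (l,[(np.round(x["point"],1),round(x["p"],2)) for x in arm.mark_of(l,W)[:1]]) for l in ["rail_tab","rail_grip"]])
```

```text
[ 0.4342 -0.3325  0.049 ] [ 0.5715 -0.0071 -3.3218] [-0.0417  0.1885 -0.0451] 0.011430507973240236 29.81668983818963
290 [127, 128, 128, 128, 129, 124, 92, 110, 116, 116, 118, 117, 116, 115, 116, 116, 111, 107, 98, 61, 35, 32, 31, 33, 33, 33, 33, 33]
315 [129, 128, 128, 130, 131, 128, 108, 105, 111, 116, 117, 117, 115, 115, 118, 116, 113, 108, 101, 66, 36, 34, 32, 34, 34, 43, 91, 114]
340 [129, 131, 130, 130, 129, 129, 126, 101, 110, 112, 112, 113, 113, 112, 113, 113, 108, 106, 100, 68, 36, 33, 34, 35, 33, 35, 34, 34]
360 [115, 116, 117, 119, 119, 121, 117, 90, 109, 113, 114, 115, 115, 115, 114, 115, 113, 109, 101, 72, 38, 33, 32, 32, 32, 32, 33, 32]
90 [132, 131, 129, 129, 129, 125, 123, 121, 120, 119, 120, 108, 93, 108, 112, 114, 116, 116, 115, 115, 116, 116, 116, 116, 115, 115, 116, 116, 115, 116, 116, 116, 115, 116, 116, 116, 116, 117, 116, 117]
150 [144, 148, 153, 154, 154, 155, 154, 153, 150, 148, 147, 143, 126, 105, 114, 115, 116, 116, 115, 116, 116, 117, 115, 116, 116, 116, 116, 116, 116, 116, 115, 116, 115, 115, 116, 116, 116, 117, 117, 115]
200 [175, 175, 173, 172, 173, 173, 173, 170, 167, 166, 165, 165, 165, 144, 102, 112, 115, 116, 116, 117, 117, 117, 117, 117, 117, 118, 117, 116, 116, 117, 117, 118, 116, 117, 116, 117, 116, 117, 116, 114]
(330, 57.2) [ 0.088   0.0032 -0.047 ]
(330, 67.5) [ 0.0849  0.0032 -0.047 ]
(432, 64.8) [ 0.0869  0.039  -0.039 ]
[('rail_tab', [(array([440.2,  64.8]), 0.61)]), ('rail_grip', [(array([322.1, 258.7]), 0.86)])]
```

Call:
jog_arm([
  {"slide":[0,0,0.03],"delta_rot":[0,0,0]},
  {"slide":[0,0,0.07],"delta_rot":[0,0,0]},
  {"slide":[0,0,0.11],"delta_rot":[0,0,0]},
  {"slide":[0,0,0.137],"delta_rot":[0,0,-0.04]},
  {"slide":[0.04,0,0.137],"delta_rot":[0,0,-0.1]},
  {"slide":[0.08,0,0.137],"delta_rot":[0,0,-0.161]},
  {"slide":[0.12,-0.005,0.137],"delta_rot":[0,0,-0.161]},
  {"slide":[0.16,-0.01,0.137],"delta_rot":[0,0,-0.161]},
  {"slide":[0.185,-0.013,0.137],"delta_rot":[0,0,-0.161]},
  {"slide":[0.2,-0.0135,0.137],"delta_rot":[0,0,-0.161]},
  {"slide":[0.2,-0.0135,0.137],"delta_rot":[0,0,-0.161]},
  {"slide":[0.2,-0.0135,0.137],"delta_rot":[0,0,-0.161]},
  {"slide":[0.2,-0.0135,0.137],"delta_rot":[0,0,-0.161]},
])

```text
time_s: 7.95
ee_pos: [0.5536, -0.3407, 0.1314]
tcp_rot: [[0.493, 0.87, -0.0], [0.87, -0.493, 0.0], [-0.0, -0.0, -1.0]]
contact_force: [0.2, -0.5, -2.7]
finger_gap: 0.0115
grasp_force: 29.8
```

Run:
```python
from h import *
np.set_printoptions(precision=4,suppress=True)
W,o=wrist();print(o["ee_pos"],o["tcp_rot"],o["contact_force"],o["ft_torque"],o["finger_gap"])
P=np.array(W["pixels"])[0:300,230:550,::-1];save(W,"w4full");cv2.imwrite("pics/w4.png",cv2.resize(P[:200],None,fx=2.5,fy=2.5,interpolation=cv2.INTER_CUBIC))
A=arm.camera("scene");save(A,"s4")
B=arm.camera("side");save(B,"d4")
```

```text
[ 0.5536 -0.3407  0.1314] [[ 0.4931  0.87   -0.0003]
 [ 0.87   -0.4931  0.0001]
 [-0.     -0.0003 -1.    ]] [ 0.2453 -0.4804 -2.6738] [-0.0775  0.1273  0.0386] 0.011482514164416943
```

View pics/w4.png

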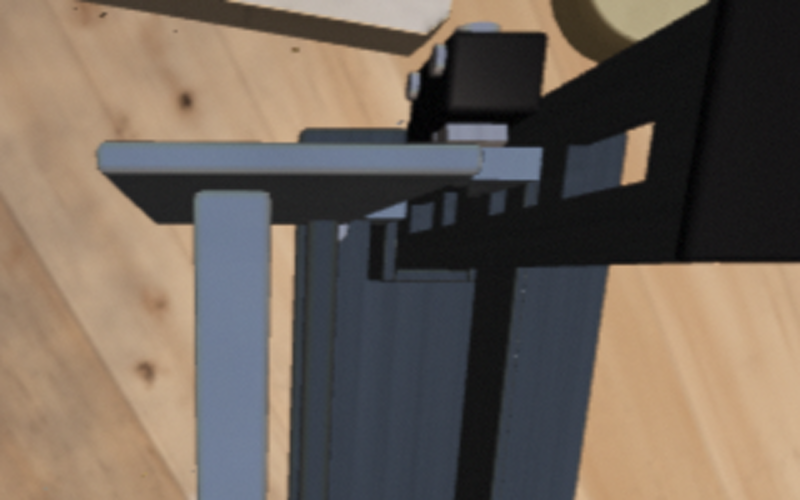

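The topmost left slot shows in the crop at (563–655, 122–198), and the upper tab at (480–542, 148–180) is heading for it. I'll fit the stand relative to the tool from this picture.

```bash
cat > rel.py <<'E'
from fit import *
W,o=wrist();V=view(W);R=np.array(o["tcp_rot"]);t=np.array(o["ee_pos"])
fu=lambda c:np.array(c,float)/2.5+[230,0]
pts=[((0,71,190.5),(683,260),1),((0,81,178),(648,182),1),((1,89,178),(655,122),1),((3,81,154),(563,198),1),((3,89,154),(565,147),1),((-31,118,9),(300,131),0)]
M=np.array([p[0] for p in pts])/1e3;u=np.array([fu(p[1]) for p in pts]);f=np.array([p[2] for p in pts])
lines=[(-31,(292,400)),(-31,(291,490)),(85,(608,268)),(85,(578,490))]
def r(p):
    e=[((proj(V,place(p,M,f*p[3]))-u)).ravel()]
    for x,c in lines:
        q=proj(V,place(p,np.array([[x,100,9],[x,-60,9]])/1e3));c=fu(c);d=(q[1]-q[0])/np.linalg.norm(q[1]-q[0]);e.append([d[0]*(c-q[0])[1]-d[1]*(c-q[0])[0]])
    return np.concatenate(e)
s=least_squares(r,[.6038,-.3676,-.5137,0],x_scale=.01,loss="soft_l1")
p=s.x;print("rack",p,np.degrees(p[2]),"h",p[3]*1e3);print(r(p).round(1))
J=s.jac;print("sd(1px)",np.sqrt(np.diag(np.linalg.inv(J.T@J))))
# rail in same camera: tab top z92, x9, y83/87 ; cheek top z96 front x-50
pr=[((-50,87,96),(98,143)),((-50,83,96),(103,172)),((9,87,92),(542,148)),((9,83,92),(540,180)),((-38,83,80),(195,192)),((-26,83,80),(270,192)),((-38,18,80),(198,500-0)),((-26,18,80),(267,500))]
Mr=np.array([q[0] for q in pr])/1e3;ur=np.array([fu(q[1]) for q in pr]);w=np.array([[1,1]]*6+[[1,0]]*2)
zr=t[2]-.049
rr=lambda q:(w*(proj(V,place(q,Mr,zr+q[3]))-ur)).ravel()
q=least_squares(rr,[t[0]+.028,t[1]-.016,p[2],0],x_scale=.01).x
print("rail",q,np.degrees(q[2]),rr(q).round(1))
c,s_=np.cos(p[2]),np.sin(p[2]);d=q[:2]-p[:2];print("rail in rack frame x,y mm",1e3*(c*d[0]+s_*d[1]),1e3*(-s_*d[0]+c*d[1]),"dyaw",np.degrees(q[2]-p[2]),"z over home",1e3*(zr+q[3]-.07-p[3]))
E
python3 rel.py
```

```text
rack [ 0.6036 -0.366  -0.5028 -0.0017] -28.80545612887865 h -1.700447903350918
[-0.1  0.  -4.3  0.4 -0.4 -2.2  4.7  1.   6.3  0.3 -2.5 -1.1 -0.6 -0.7
  1.4  1.6]
sd(1px) [0.0007 0.0004 0.0129 0.0016]
rail [ 0.5833 -0.3562 -0.5191 -0.0009] -29.744808106989417 [-0.1 -0.5 -1.6  1.3 -0.1  0.4 -0.8  0.4  0.5 -1.   2.  -0.8  0.5  0.
 -0.   0. ]
rail in rack frame x,y mm -22.47156738809032 -1.1414245705347863 dyaw -0.9393519781107676 z over home 13.369574503714803
```

Run:
```python
from h import *
np.set_printoptions(precision=1,suppress=True)
W,o=wrist();T=np.array(W["tool_from_camera"]);K=np.array(W["intrinsics"])
def td(c):
    px=np.array(c)/2.5+[230,0];return T[:3,3],T[:3,:3]@np.linalg.inv(K)@[*px,1.]
for y in (.050,.052,.054,.056):
    print("face at",y)
    for n,c,dy in [("cap",(683,260),0),("top in",(648,182),0),("top out",(655,122),.001),("bot in",(563,198),.003),("bot out",(565,147),.003)]:
        a,d=td(c);X=a+d*((y+dy-a[1])/d[1]);print(n,X[0]*1e3,"z",1e3*(o["ee_pos"][2]-X[2]))
for n,c in [("tabend out",(542,148)),("tabend in",(540,180)),("tabbase in",(485,180))]:
    a,d=td(c);X=a+d*((-.043-a[2])/d[2]);print(n,X*1e3)
im=cv2.imread("pics/w4full.png")[20:120,400:540];cv2.imwrite("pics/w4z.png",cv2.convertScaleAbs(cv2.resize(im,None,fx=5.5,fy=5.5,interpolation=cv2.INTER_CUBIC),alpha=2.5,beta=20))
```

```text
face at 0.05
cap 73.42139955607172 z 196.5863456013573
top in 82.40241949287952 z 187.28463888989745
top out 89.27780780622537 z 185.00018942893288
bot in 83.41470649300275 z 158.2975873445682
bot out 90.99953682971189 z 156.7907028582794
face at 0.052
cap 73.48016778262387 z 193.33163072335853
top in 82.82215302999943 z 183.65606965286855
top out 89.96016442622107 z 181.3530955889071
bot in 83.8489464188994 z 153.77653532702095
bot out 91.72129262503238 z 152.21252982629105
face at 0.054
cap 73.53893600917604 z 190.07691584535974
top in 83.24188656711934 z 180.0275004158396
top out 90.64252104621677 z 177.70600174888133
bot in 84.28318634479604 z 149.25548330947368
bot out 92.4430484203529 z 147.63435679430265
face at 0.056
cap 73.59770423572819 z 186.82220096736097
top in 83.66162010423926 z 176.39893117881067
top out 91.32487766621247 z 174.05890790885556
bot in 84.71742627069267 z 144.7344312919264
bot out 93.16480421567339 z 143.05618376231422
tabend out [ 88.1  42.2 -43. ]
tabend in [ 84.1  42.4 -43. ]
tabbase in [ 84.1  35.  -43. ]
```

View pics/w4z.png

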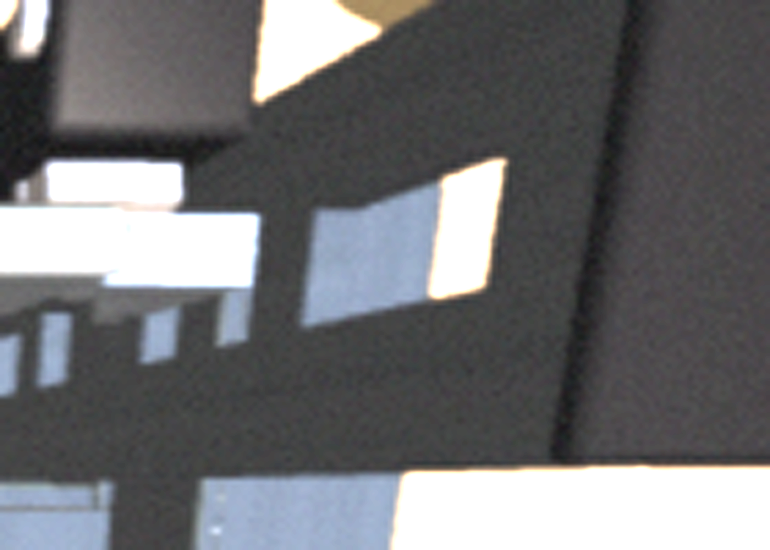

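Call:
jog_arm([
  {"slide":[0.0007,0.0012,0.0077],"delta_rot":[0,0,0]},
  {"slide":[0.0055,-0.0015,0.0077],"delta_rot":[0,0,0]},
  {"slide":[0.0105,-0.0045,0.0077],"delta_rot":[0,0,0]},
  {"slide":[0.0152,-0.007,0.0077],"delta_rot":[0,0,0]},
  {"slide":[0.0152,-0.007,0.0077],"delta_rot":[0,0,0]},
  {"slide":[0.0152,-0.007,0.0077],"delta_rot":[0,0,0]},
])

```text
time_s: 8.8
ee_pos: [0.5633, -0.3449, 0.1357]
tcp_rot: [[0.493, 0.87, -0.0], [0.87, -0.493, 0.0], [0.0, -0.0, -1.0]]
contact_force: [-0.2, -0.6, -3.1]
finger_gap: 0.0119
grasp_force: 29.8
```

Call:
jog_arm([
  {"slide":[0.0014,-0.0008,0],"delta_rot":[0,0,0]},
  {"slide":[0.0014,-0.0008,0],"delta_rot":[0,0,0]},
  {"slide":[0.0014,-0.0008,0],"delta_rot":[0,0,0]},
])

```text
time_s: 9.1
ee_pos: [0.5642, -0.3453, 0.1359]
tcp_rot: [[0.493, 0.87, -0.0], [0.87, -0.493, 0.0], [0.0, -0.0, -1.0]]
contact_force: [-0.0, 0.8, -3.6]
finger_gap: 0.0114
grasp_force: 29.8
```

Call:
jog_arm([
  {"slide":[0.0014,-0.0008,0],"delta_rot":[0,0,0]},
  {"slide":[0.0014,-0.0008,0],"delta_rot":[0,0,0]},
  {"slide":[0.0014,-0.0008,0],"delta_rot":[0,0,0]},
])

```text
time_s: 9.4
ee_pos: [0.565, -0.3458, 0.1359]
tcp_rot: [[0.493, 0.87, -0.0], [0.87, -0.493, 0.0], [0.0, -0.0, -1.0]]
contact_force: [-0.7, 0.6, -3.6]
finger_gap: 0.0116
grasp_force: 29.8
```

Call:
jog_arm([
  {"slide":[0.0014,-0.0008,0],"delta_rot":[0,0,0]},
  {"slide":[0.0014,-0.0008,0],"delta_rot":[0,0,0]},
  {"slide":[0.0014,-0.0008,0],"delta_rot":[0,0,0]},
])

```text
time_s: 9.7
ee_pos: [0.5655, -0.3461, 0.1356]
tcp_rot: [[0.493, 0.87, -0.001], [0.87, -0.493, 0.001], [0.0, -0.002, -1.0]]
contact_force: [-4.3, 3.1, -3.4]
finger_gap: 0.0116
grasp_force: 29.7
```

Call:
jog_arm([
  {"slide":[0.0014,-0.0008,0],"delta_rot":[0,0,0]},
  {"slide":[0.0014,-0.0008,0],"delta_rot":[0,0,0]},
  {"slide":[0.0014,-0.0008,0],"delta_rot":[0,0,0]},
])

```text
time_s: 10.0
ee_pos: [0.5658, -0.3462, 0.1353]
tcp_rot: [[0.493, 0.87, -0.003], [0.87, -0.493, 0.002], [0.0, -0.004, -1.0]]
contact_force: [-7.9, 3.9, -3.1]
finger_gap: 0.0115
grasp_force: 29.8
```

Call:
jog_arm([
  {"slide":[0.0014,-0.0008,0],"delta_rot":[0,0,0]},
  {"slide":[0.0014,-0.0008,0],"delta_rot":[0,0,0]},
  {"slide":[0.0014,-0.0008,0],"delta_rot":[0,0,0]},
])

```text
time_s: 10.3
ee_pos: [0.566, -0.3463, 0.135]
tcp_rot: [[0.493, 0.87, -0.005], [0.87, -0.493, 0.003], [0.0, -0.006, -1.0]]
contact_force: [-10.7, 6.4, -4.2]
finger_gap: 0.0116
grasp_force: 30.0
```

Call:
jog_arm([
  {"slide":[-0.0021,0.0012,0],"delta_rot":[0,0,0]},
  {"slide":[-0.0021,0.0012,0.0008],"delta_rot":[0,0,0]},
  {"slide":[-0.0021,0.0012,0.0016],"delta_rot":[0,0,0]},
  {"slide":[-0.0021,0.0012,0.0016],"delta_rot":[0,0,0]},
])

```text
time_s: 10.7
ee_pos: [0.5655, -0.346, 0.1359]
tcp_rot: [[0.493, 0.87, -0.003], [0.87, -0.493, 0.002], [0.0, -0.003, -1.0]]
contact_force: [-5.0, 3.0, -6.7]
finger_gap: 0.0118
grasp_force: 29.9
```

Call:
jog_arm([
  {"slide":[0,0,0.0008],"delta_rot":[0,0,0]},
  {"slide":[0,0,0.0016],"delta_rot":[0,0,0]},
  {"slide":[0,0,0.0016],"delta_rot":[0,0,0]},
])

```text
time_s: 11.0
ee_pos: [0.5655, -0.346, 0.1368]
tcp_rot: [[0.493, 0.87, -0.003], [0.87, -0.493, 0.002], [0.001, -0.004, -1.0]]
contact_force: [-4.7, 2.3, -6.9]
finger_gap: 0.0115
grasp_force: 29.9
```

Call:
jog_arm([
  {"slide":[0,0,0.0008],"delta_rot":[0,0,0]},
  {"slide":[0,0,0.0016],"delta_rot":[0,0,0]},
  {"slide":[0,0,0.0016],"delta_rot":[0,0,0]},
])

```text
time_s: 11.3
ee_pos: [0.5654, -0.3459, 0.1377]
tcp_rot: [[0.493, 0.87, -0.003], [0.87, -0.493, 0.002], [0.001, -0.004, -1.0]]
contact_force: [-4.8, 2.2, -7.2]
finger_gap: 0.0115
grasp_force: 29.9
```

Call:
jog_arm([
  {"slide":[0,0,0.0008],"delta_rot":[0,0,0]},
  {"slide":[0,0,0.0016],"delta_rot":[0,0,0]},
  {"slide":[0,0,0.0016],"delta_rot":[0,0,0]},
])

```text
time_s: 11.6
ee_pos: [0.5654, -0.3459, 0.1386]
tcp_rot: [[0.493, 0.87, -0.003], [0.87, -0.493, 0.002], [0.001, -0.004, -1.0]]
contact_force: [-4.3, 2.8, -6.5]
finger_gap: 0.0114
grasp_force: 29.9
```

Call:
jog_arm([
  {"slide":[0,0,0.0008],"delta_rot":[0,0,0]},
  {"slide":[0,0,0.0016],"delta_rot":[0,0,0]},
  {"slide":[0,0,0.0016],"delta_rot":[0,0,0]},
])

```text
time_s: 11.9
ee_pos: [0.5654, -0.3459, 0.1396]
tcp_rot: [[0.493, 0.87, -0.003], [0.87, -0.493, 0.002], [0.001, -0.004, -1.0]]
contact_force: [-5.0, 2.6, -7.0]
finger_gap: 0.0119
grasp_force: 29.9
```

Call:
jog_arm([
  {"slide":[0,0,0.0008],"delta_rot":[0,0,0]},
  {"slide":[0,0,0.0016],"delta_rot":[0,0,0]},
  {"slide":[0,0,0.0016],"delta_rot":[0,0,0]},
])

```text
time_s: 12.2
ee_pos: [0.5654, -0.3459, 0.1405]
tcp_rot: [[0.493, 0.87, -0.003], [0.87, -0.493, 0.002], [0.001, -0.004, -1.0]]
contact_force: [-5.7, 3.1, -7.1]
finger_gap: 0.0113
grasp_force: 29.9
```

Run:
```python
from h import *
W,o=wrist();save(W,"w5full");print(o["ee_pos"])
p=np.array(W["pixels"])[20:140,400:540,::-1]
p=cv2.resize(p,None,fx=5,fy=5,interpolation=cv2.INTER_CUBIC)
p=(255*(p/255.)**.5).astype(np.uint8);cv2.imwrite("pics/w5.png",p)
```

```text
[ 0.56540246 -0.34589483  0.14054532]
```

View pics/w5.png

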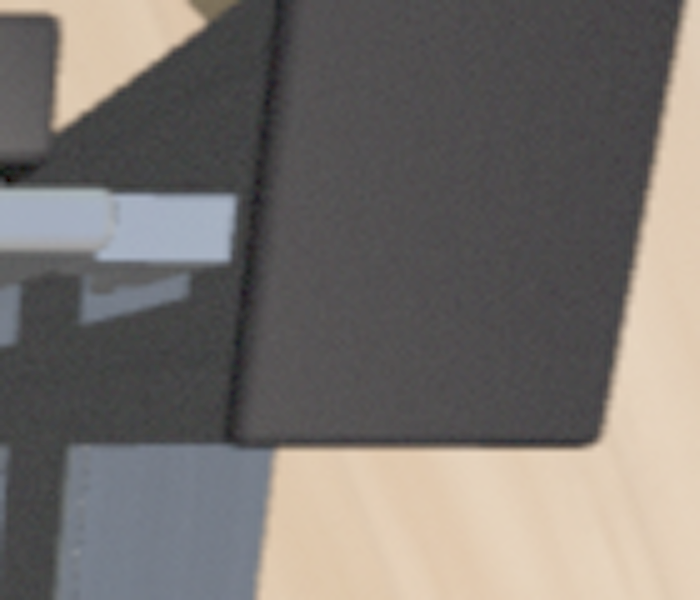

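The view shows the slot's inner edge at (82–190, 298–325) and the neck top at (100–235, 195–262). It is laterally centred but about 5–6 mm too high, so I'll sweep down.

Call:
jog_arm([
  {"slide":[0,0,-0.0025],"delta_rot":[0,0,0]},
  {"slide":[0,0,-0.005],"delta_rot":[0,0,0]},
  {"slide":[0,0,-0.0075],"delta_rot":[0,0,0]},
  {"slide":[0,0,-0.0095],"delta_rot":[0,0,0]},
  {"slide":[0,0,-0.0105],"delta_rot":[0,0,0]},
  {"slide":[0,0,-0.0105],"delta_rot":[0,0,0]},
])

```text
time_s: 12.85
ee_pos: [0.5659, -0.3463, 0.1359]
tcp_rot: [[0.493, 0.87, -0.001], [0.87, -0.493, 0.001], [-0.0, -0.001, -1.0]]
contact_force: [-7.2, 4.3, 1.9]
finger_gap: 0.0116
grasp_force: 30.0
```

Call:
jog_arm([
  {"slide":[0,0,-0.0007],"delta_rot":[0,0,0]},
  {"slide":[0,0,-0.0014],"delta_rot":[0,0,0]},
  {"slide":[0,0,-0.0014],"delta_rot":[0,0,0]},
])

```text
time_s: 13.15
ee_pos: [0.5659, -0.3463, 0.1351]
tcp_rot: [[0.493, 0.87, -0.001], [0.87, -0.493, 0.0], [-0.0, -0.001, -1.0]]
contact_force: [-6.8, 4.4, 1.0]
finger_gap: 0.0114
grasp_force: 30.0
```

Call:
jog_arm([
  {"slide":[0,0,-0.0007],"delta_rot":[0,0,0]},
  {"slide":[0,0,-0.0014],"delta_rot":[0,0,0]},
  {"slide":[0,0,-0.0014],"delta_rot":[0,0,0]},
])

```text
time_s: 13.45
ee_pos: [0.566, -0.3464, 0.1342]
tcp_rot: [[0.493, 0.87, -0.001], [0.87, -0.493, 0.0], [-0.0, -0.001, -1.0]]
contact_force: [-6.0, 4.1, 0.8]
finger_gap: 0.0115
grasp_force: 30.0
```

Call:
jog_arm([
  {"slide":[0,0,-0.0007],"delta_rot":[0,0,0]},
  {"slide":[0,0,-0.0014],"delta_rot":[0,0,0]},
  {"slide":[0,0,-0.0014],"delta_rot":[0,0,0]},
])

```text
time_s: 13.75
ee_pos: [0.5666, -0.3467, 0.133]
tcp_rot: [[0.493, 0.87, 0.001], [0.87, -0.493, -0.001], [-0.0, 0.001, -1.0]]
contact_force: [0.8, -0.1, -2.7]
finger_gap: 0.0118
grasp_force: 29.9
```

Call:
jog_arm([
  {"slide":[0,0,-0.0007],"delta_rot":[0,0,0]},
  {"slide":[0,0,-0.0014],"delta_rot":[0,0,0]},
  {"slide":[0,0,-0.0014],"delta_rot":[0,0,0]},
])

```text
time_s: 14.05
ee_pos: [0.5664, -0.3466, 0.1319]
tcp_rot: [[0.493, 0.87, 0.0], [0.87, -0.493, -0.0], [0.0, 0.0, -1.0]]
contact_force: [0.1, 0.4, -2.5]
finger_gap: 0.0119
grasp_force: 29.9
```

Call:
jog_arm([
  {"slide":[0,0,-0.0007],"delta_rot":[0,0,0]},
  {"slide":[0,0,-0.0014],"delta_rot":[0,0,0]},
  {"slide":[0,0,-0.0014],"delta_rot":[0,0,0]},
])

```text
time_s: 14.35
ee_pos: [0.5664, -0.3466, 0.1314]
tcp_rot: [[0.493, 0.87, 0.0], [0.87, -0.493, -0.0], [0.0, 0.0, -1.0]]
contact_force: [0.8, 1.3, -1.2]
finger_gap: 0.0113
grasp_force: 29.9
```

The tabs entered at TCP z of about 0.133, where the push force vanished. I'll raise 1 mm and push in.

Call:
jog_arm([
  {"slide":[0,0,0.0016],"delta_rot":[0,0,0]},
  {"slide":[0,0,0.002],"delta_rot":[0,0,0]},
  {"slide":[0.0014,-0.0008,0.002],"delta_rot":[0,0,0]},
  {"slide":[0.0028,-0.0016,0.002],"delta_rot":[0,0,0]},
  {"slide":[0.0042,-0.0024,0.002],"delta_rot":[0,0,0]},
  {"slide":[0.0042,-0.0024,0.002],"delta_rot":[0,0,0]},
])

```text
time_s: 14.95
ee_pos: [0.5689, -0.348, 0.1323]
tcp_rot: [[0.493, 0.87, -0.0], [0.87, -0.493, 0.0], [-0.0, -0.0, -1.0]]
contact_force: [-0.9, 0.8, -2.7]
finger_gap: 0.0114
grasp_force: 29.9
```

Call:
jog_arm([
  {"slide":[0.0014,-0.0008,0],"delta_rot":[0,0,0]},
  {"slide":[0.0028,-0.0016,0],"delta_rot":[0,0,0]},
  {"slide":[0.0042,-0.0024,0],"delta_rot":[0,0,0]},
  {"slide":[0.0042,-0.0024,0],"delta_rot":[0,0,0]},
])

```text
time_s: 15.35
ee_pos: [0.5714, -0.3495, 0.1324]
tcp_rot: [[0.493, 0.87, 0.0], [0.87, -0.493, -0.0], [-0.0, 0.0, -1.0]]
contact_force: [-0.1, -0.1, -2.5]
finger_gap: 0.0113
grasp_force: 29.9
```

Call:
jog_arm([
  {"slide":[0.0014,-0.0008,0],"delta_rot":[0,0,0]},
  {"slide":[0.0025,-0.0014,0],"delta_rot":[0,0,0]},
  {"slide":[0.0025,-0.0014,0],"delta_rot":[0,0,0]},
])

```text
time_s: 15.65
ee_pos: [0.5729, -0.3503, 0.1324]
tcp_rot: [[0.493, 0.87, -0.0], [0.87, -0.493, 0.0], [0.0, -0.0, -1.0]]
contact_force: [-1.0, -0.5, -3.0]
finger_gap: 0.011
grasp_force: 29.9
```

Call:
jog_arm([
  {"slide":[0.0014,-0.0008,0],"delta_rot":[0,0,0]},
  {"slide":[0.0014,-0.0008,0],"delta_rot":[0,0,0]},
  {"slide":[0.0014,-0.0008,0],"delta_rot":[0,0,0]},
])

```text
time_s: 15.95
ee_pos: [0.5734, -0.3505, 0.1322]
tcp_rot: [[0.493, 0.87, -0.001], [0.87, -0.493, 0.001], [0.0, -0.001, -1.0]]
contact_force: [-3.5, 1.6, -3.3]
finger_gap: 0.0117
grasp_force: 29.9
```

Call:
jog_arm([
  {"slide":[0.0014,-0.0008,0],"delta_rot":[0,0,0]},
  {"slide":[0.0014,-0.0008,0],"delta_rot":[0,0,0]},
  {"slide":[0.0014,-0.0008,0],"delta_rot":[0,0,0]},
])

```text
time_s: 16.25
ee_pos: [0.5736, -0.3507, 0.132]
tcp_rot: [[0.493, 0.87, -0.003], [0.87, -0.493, 0.002], [0.0, -0.004, -1.0]]
contact_force: [-8.1, 4.9, -2.2]
finger_gap: 0.0116
grasp_force: 30.0
```

Fully in at the post faces, exactly 9 mm beyond the miss stop. I'll back off to mid-play and go down.

Call:
jog_arm([
  {"slide":[-0.0036,0.002,0],"delta_rot":[0,0,0]},
  {"slide":[-0.0036,0.002,-0.0015],"delta_rot":[0,0,0]},
  {"slide":[-0.0036,0.002,-0.003],"delta_rot":[0,0,0]},
  {"slide":[-0.0036,0.002,-0.0045],"delta_rot":[0,0,0]},
  {"slide":[-0.0036,0.002,-0.0045],"delta_rot":[0,0,0]},
])

```text
time_s: 16.75
ee_pos: [0.5728, -0.3503, 0.1303]
tcp_rot: [[0.493, 0.87, 0.001], [0.87, -0.493, -0.001], [-0.0, 0.002, -1.0]]
contact_force: [1.4, 0.7, 1.0]
finger_gap: 0.0118
grasp_force: 29.9
```

Call:
jog_arm([
  {"slide":[0,0,-0.0015],"delta_rot":[0,0,0]},
  {"slide":[0,0,-0.003],"delta_rot":[0,0,0]},
  {"slide":[0,0,-0.0045],"delta_rot":[0,0,0]},
  {"slide":[0,0,-0.0045],"delta_rot":[0,0,0]},
])

```text
time_s: 17.15
ee_pos: [0.5726, -0.3503, 0.1273]
tcp_rot: [[0.493, 0.87, 0.001], [0.87, -0.493, -0.001], [-0.0, 0.001, -1.0]]
contact_force: [1.5, -0.7, 4.8]
finger_gap: 0.0118
grasp_force: 30.0
```

Call:
jog_arm([
  {"slide":[0,0,-0.0015],"delta_rot":[0,0,0]},
  {"slide":[0,0,-0.003],"delta_rot":[0,0,0]},
  {"slide":[0,0,-0.003],"delta_rot":[0,0,0]},
])

```text
time_s: 17.45
ee_pos: [0.5724, -0.3501, 0.1253]
tcp_rot: [[0.493, 0.87, 0.0], [0.87, -0.493, -0.0], [0.0, 0.0, -1.0]]
contact_force: [1.7, 0.2, 3.5]
finger_gap: 0.0115
grasp_force: 30.0
```

Call:
jog_arm([
  {"slide":[0,0,-0.0015],"delta_rot":[0,0,0]},
  {"slide":[0,0,-0.003],"delta_rot":[0,0,0]},
  {"slide":[0,0,-0.003],"delta_rot":[0,0,0]},
])

```text
time_s: 17.75
ee_pos: [0.5724, -0.3501, 0.1235]
tcp_rot: [[0.493, 0.87, 0.0], [0.87, -0.493, -0.0], [-0.0, 0.0, -1.0]]
contact_force: [1.0, 0.1, 4.7]
finger_gap: 0.0115
grasp_force: 30.0
```

Call:
jog_arm([
  {"slide":[0,0,-0.0015],"delta_rot":[0,0,0]},
  {"slide":[0,0,-0.003],"delta_rot":[0,0,0]},
  {"slide":[0,0,-0.003],"delta_rot":[0,0,0]},
])

```text
time_s: 18.05
ee_pos: [0.5723, -0.35, 0.1213]
tcp_rot: [[0.493, 0.87, -0.0], [0.87, -0.493, 0.0], [0.0, -0.0, -1.0]]
contact_force: [2.1, -0.8, 1.5]
finger_gap: 0.0118
grasp_force: 29.9
```

Call:
jog_arm([
  {"slide":[0,0,-0.0015],"delta_rot":[0,0,0]},
  {"slide":[0,0,-0.003],"delta_rot":[0,0,0]},
  {"slide":[0,0,-0.003],"delta_rot":[0,0,0]},
])

```text
time_s: 18.35
ee_pos: [0.5723, -0.3496, 0.1193]
tcp_rot: [[0.493, 0.87, -0.001], [0.87, -0.493, 0.001], [0.001, -0.001, -1.0]]
contact_force: [2.1, 1.4, 0.5]
finger_gap: 0.0116
grasp_force: 30.0
```

Call:
jog_arm([
  {"slide":[0,0,-0.001],"delta_rot":[0,0,0]},
  {"slide":[0,0,-0.0015],"delta_rot":[0,0,0]},
  {"slide":[0,0,-0.0015],"delta_rot":[0,0,0]},
])

```text
time_s: 18.65
ee_pos: [0.5723, -0.3497, 0.1183]
tcp_rot: [[0.493, 0.87, -0.001], [0.87, -0.493, 0.001], [0.001, -0.001, -1.0]]
contact_force: [3.3, 2.0, -1.4]
finger_gap: 0.0113
grasp_force: 30.0
```

Call:
jog_arm([
  {"slide":[0,0,-0.001],"delta_rot":[0,0,0]},
  {"slide":[0,0,-0.0015],"delta_rot":[0,0,0]},
  {"slide":[0,0,-0.0015],"delta_rot":[0,0,0]},
])

```text
time_s: 18.95
ee_pos: [0.5722, -0.3499, 0.1179]
tcp_rot: [[0.493, 0.87, -0.0], [0.87, -0.493, 0.0], [0.0, -0.001, -1.0]]
contact_force: [2.4, 2.3, -0.1]
finger_gap: 0.0113
grasp_force: 30.0
```

Call:
jog_arm([
  {"slide":[0,0,-0.001],"delta_rot":[0,0,0]},
  {"slide":[0,0,-0.0015],"delta_rot":[0,0,0]},
  {"slide":[0,0,-0.0015],"delta_rot":[0,0,0]},
])

```text
time_s: 19.25
ee_pos: [0.5721, -0.3502, 0.1171]
tcp_rot: [[0.493, 0.87, -0.0], [0.87, -0.493, -0.0], [-0.0, -0.0, -1.0]]
contact_force: [0.6, 0.8, 0.8]
finger_gap: 0.012
grasp_force: 30.0
```

Call:
jog_arm([
  {"slide":[0,0,-0.001],"delta_rot":[0,0,0]},
  {"slide":[0,0,-0.001],"delta_rot":[0,0,0]},
  {"slide":[0,0,-0.001],"delta_rot":[0,0,0]},
])

```text
time_s: 19.55
ee_pos: [0.5723, -0.3503, 0.1168]
tcp_rot: [[0.493, 0.87, 0.0], [0.87, -0.493, -0.001], [-0.0, 0.0, -1.0]]
contact_force: [-2.2, 2.2, 3.8]
finger_gap: 0.012
grasp_force: 30.0
```

Call:
jog_arm([
  {"slide":[0,0,-0.001],"delta_rot":[0,0,0]},
  {"slide":[0,0,-0.001],"delta_rot":[0,0,0]},
  {"slide":[0,0,-0.001],"delta_rot":[0,0,0]},
])

```text
time_s: 19.85
ee_pos: [0.5724, -0.3503, 0.1166]
tcp_rot: [[0.493, 0.87, 0.001], [0.87, -0.493, -0.001], [-0.0, 0.001, -1.0]]
contact_force: [-2.3, 1.7, 6.5]
finger_gap: 0.0117
grasp_force: 30.1
```

Call:
jog_arm([
  {"slide":[0,0,-0.001],"delta_rot":[0,0,0]},
  {"slide":[0,0,-0.001],"delta_rot":[0,0,0]},
  {"slide":[0,0,-0.001],"delta_rot":[0,0,0]},
])

```text
time_s: 20.15
ee_pos: [0.5725, -0.3504, 0.1164]
tcp_rot: [[0.493, 0.87, 0.001], [0.87, -0.493, -0.001], [-0.001, 0.001, -1.0]]
contact_force: [-2.6, 3.0, 8.0]
finger_gap: 0.0116
grasp_force: 30.2
```

Call:
jog_arm([
  {"slide":[0,0,-0.001],"delta_rot":[0,0,0]},
  {"slide":[0,0,-0.002],"delta_rot":[0,0,0]},
  {"slide":[0,0,-0.002],"delta_rot":[0,0,0]},
])

```text
time_s: 20.45
ee_pos: [0.5726, -0.3504, 0.1161]
tcp_rot: [[0.493, 0.87, 0.001], [0.87, -0.493, -0.002], [-0.001, 0.002, -1.0]]
contact_force: [-4.3, 2.8, 12.5]
finger_gap: 0.0118
grasp_force: 30.2
```

Call:
jog_arm([
  {"slide":[0,0,0.003],"delta_rot":[0,0,0]},
  {"slide":[0,0,0.006],"delta_rot":[0,0,0]},
  {"slide":[0,0,0.0075],"delta_rot":[0,0,0]},
  {"slide":[0,0,0.0075],"delta_rot":[0,0,0]},
])

```text
time_s: 20.85
ee_pos: [0.572, -0.35, 0.1176]
tcp_rot: [[0.493, 0.87, -0.001], [0.87, -0.493, 0.001], [0.0, -0.002, -1.0]]
contact_force: [0.4, -0.7, -4.8]
finger_gap: 0.0117
grasp_force: 30.0
```

Call:
jog_arm([
  {"slide":[0,0,0.0015],"delta_rot":[0,0,0]},
  {"slide":[0,0,0.0025],"delta_rot":[0,0,0]},
  {"slide":[0,0,0.0025],"delta_rot":[0,0,0]},
])

```text
time_s: 21.15
ee_pos: [0.572, -0.35, 0.1179]
tcp_rot: [[0.493, 0.87, -0.002], [0.87, -0.493, 0.001], [0.0, -0.002, -1.0]]
contact_force: [4.4, -4.7, -15.3]
finger_gap: 0.0118
grasp_force: 30.0
```

Latched: the rail resists an upward pull. I'll press it back down lightly and release.

Call:
jog_arm([
  {"slide":[0,0,-0.003],"delta_rot":[0,0,0]},
  {"slide":[0,0,-0.006],"delta_rot":[0,0,0]},
  {"slide":[0,0,-0.0085],"delta_rot":[0,0,0]},
  {"slide":[0,0,-0.0085],"delta_rot":[0,0,0]},
  {"slide":[0,0,-0.0085],"delta_rot":[0,0,0]},
])

```text
time_s: 21.65
ee_pos: [0.5726, -0.3502, 0.1163]
tcp_rot: [[0.493, 0.87, 0.001], [0.87, -0.493, -0.001], [-0.0, 0.002, -1.0]]
contact_force: [-3.6, 1.9, 5.6]
finger_gap: 0.0114
grasp_force: 30.2
```

Call:
jog_arm([
  {"slide":[0,0,0.0035],"delta_rot":[0,0,0]},
  {"slide":[0,0,0.0035],"delta_rot":[0,0,0]},
])

```text
time_s: 21.85
ee_pos: [0.5723, -0.35, 0.1169]
tcp_rot: [[0.493, 0.87, -0.0], [0.87, -0.493, 0.0], [0.0, -0.0, -1.0]]
contact_force: [0.2, -0.9, -2.0]
finger_gap: 0.0115
grasp_force: 30.0
```

Call:
jog_arm([
  {"slide":[0,0,0],"delta_rot":[0,0,0]},
  {"slide":[0,0,0],"delta_rot":[0,0,0]},
  {"slide":[0,0,0],"delta_rot":[0,0,0]},
  {"slide":[0,0,0],"delta_rot":[0,0,0]},
  {"slide":[0,0,0],"delta_rot":[0,0,0]},
], claw=0.36)

```text
time_s: 22.35
ee_pos: [0.5724, -0.3501, 0.1171]
tcp_rot: [[0.493, 0.87, 0.0], [0.87, -0.493, -0.0], [-0.0, 0.0, -1.0]]
contact_force: [-0.5, 0.2, -0.3]
finger_gap: 0.0282
grasp_force: 0.0
```

Call:
jog_arm([
  {"slide":[0,0,0.03],"delta_rot":[0,0,0]},
  {"slide":[0,0,0.07],"delta_rot":[0,0,0]},
  {"slide":[0,0,0.12],"delta_rot":[0,0,0]},
  {"slide":[0,0,0.18],"delta_rot":[0,0,0]},
  {"slide":[-0.04,0.02,0.24],"delta_rot":[0,0,0]},
  {"slide":[-0.08,0.05,0.26],"delta_rot":[0,0,0]},
  {"slide":[-0.1,0.06,0.26],"delta_rot":[0,0,0]},
  {"slide":[-0.1,0.06,0.26],"delta_rot":[0,0,0]},
])

```text
time_s: 23.15
ee_pos: [0.5116, -0.3135, 0.2742]
tcp_rot: [[0.493, 0.87, 0.001], [0.87, -0.493, -0.001], [-0.0, 0.001, -1.0]]
contact_force: [0.4, -0.1, -0.8]
finger_gap: 0.0283
grasp_force: 0.0
```

Run:
```python
from fit import *
W,o=wrist();save(W,"w6full");A=arm.camera("scene");B=arm.camera("side")
print(o["time_s"],o["ee_pos"],o["contact_force"])
for n,P in (("W",W),("A",A),("B",B)):
    print(n,[(l,[(np.round(x["point"],1).tolist(),round(x["p"],2)) for x in arm.mark_of(l,P)[:2]]) for l in ("rail_tab","rail_lug","rail_grip","rack_slot","rack_seat","tin","clamp")])
a=lambda im,r,c,s:cv2.resize(np.array(im["pixels"])[r[0]:r[1],c[0]:c[1],::-1],s,interpolation=cv2.INTER_CUBIC)
w=a(W,(0,250),(250,550),(480,400)); 
s1=a(A,(160,285),(245,385),(320,286));s2=a(B,(130,260),(265,385),(320,300))
out=np.zeros((590,800,3),np.uint8);out[:400,:480]=w;out[:286,480:]=s1;out[288:588,480:]=s2
cv2.imwrite("pics/end.png",(255*(out/255.)**.55).astype(np.uint8))
```

```text
23.15 [ 0.5116 -0.3135  0.2742] [ 0.4029 -0.0624 -0.756 ]
W [('rail_tab', [([443.9, 96.0], 0.61)]), ('rail_lug', [([411.7, 85.9], 0.77)]), ('rail_grip', [([391.0, 183.1], 0.85)]), ('rack_slot', [([441.3, 91.5], 0.77)]), ('rack_seat', [([403.2, 168.8], 0.55)]), ('tin', [([460.1, 34.0], 0.77), ([416.2, 87.4], 0.62)]), ('clamp', [])]
A [('rail_tab', [([273.1, 215.8], 0.85)]), ('rail_lug', [([279.4, 233.3], 0.76)]), ('rail_grip', [([324.3, 214.6], 0.65)]), ('rack_slot', [([278.7, 220.8], 0.65)]), ('rack_seat', [([314.3, 230.8], 0.95)]), ('tin', [([233.2, 262.0], 0.61)]), ('clamp', [])]
B [('rail_tab', [([298.0, 179.2], 0.81), ([296.3, 183.0], 0.56)]), ('rail_lug', [([300.2, 201.0], 0.92)]), ('rail_grip', [([332.7, 178.1], 0.97)]), ('rack_slot', [([295.3, 183.5], 0.83)]), ('rack_seat', [([325.6, 211.1], 0.85), ([300.6, 202.8], 0.22)]), ('tin', [([244.4, 263.4], 0.39)]), ('clamp', [([367.8, 209.4], 0.8)])]
```

View pics/end.png

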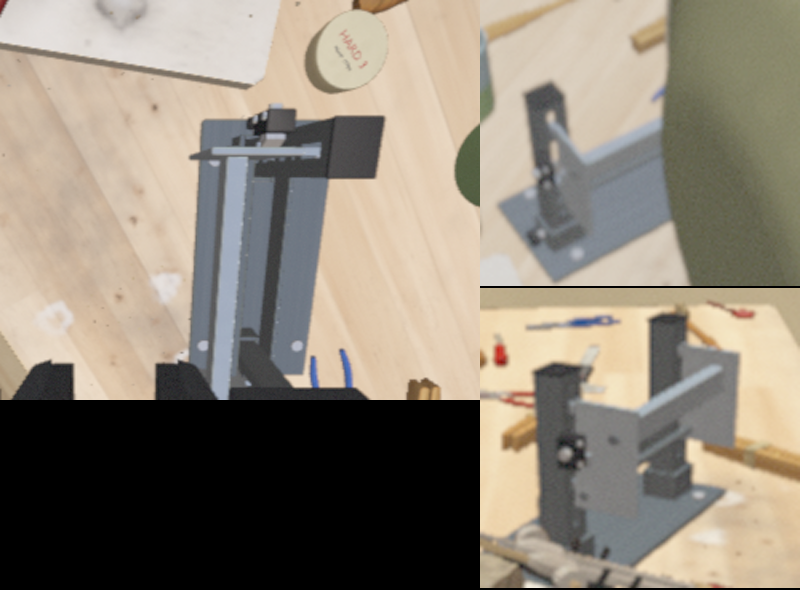

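The final view shows the rail level on the stand at full depth. The left tabs and left catch are in place, and the tin and clamp have not moved. The upward pull held, and the sideways force rose and then returned to zero during the descent, so both catches appear to have snapped. I'll hand in now.

```bash
python3 -c "
from station import arm
print(arm.finish_job())"
```

```text
the job is handed in; nothing more can be done
None
```

The rail is clipped into the topmost slots and pushed fully home, then released and handed in at about 23 s; the tin and clamp were left alone. It held against a 12 N upward pull, but the right catch was judged by feel only, as I had no clear picture of it.

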